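Hang the top draining basket on the spring-balanced arm

TASK

Lift the top draining basket off the nested pile by its upright handle and hang it by the handle across both prongs of the spring-balanced fork arm. Lower it gently and keep hold until the arm has sunk under the basket's weight and come to rest, and only then let go and move clear. Leave the other two baskets nested where they stand and do not disturb the other things on the worktop.

Things in the scene. Friction and masses are not known exactly. Their poses are not given: they have to be found in the camera images.
- basket_top: top of three alike nested white plastic draining baskets: round, tapering, open-topped, rim 156 mm across, base 100, 70 high, 0.36 to 0.51 kg. Origin: centre of underside; z up, y along its handle bar. Stiff wire handle fixed upright: legs rise from the rim at y = +-82 mm to a straight 8 mm round bar, 122 mm long, axis 150 mm above the origin, 80 above the rim
- basket_top_grip (a point): centre, on the bar's axis, of the grey grip sleeve (16 mm thick, 56 mm long along y) in the middle of the top basket's handle bar; axes as the top basket's. Pinch the sleeve here from above, closing along the basket's x
- basket_middle: middle basket, like the top one but its handle is folded down outside the rim towards its +x. Origin: centre of underside. The baskets nest loosely, each 32 mm above the next (ears stand on the rim below); the top one must rise 38 mm to come clear of the rim below it
- basket_bottom: bottom basket of the pile, same as the middle one, standing on the worktop. Origin: centre of the underside
- stand: fixed steel stand of the balance arm. Origin on the worktop, plumb under the fork seats. Base plate (120 x 120 mm) and post (32 mm thick, hinge 220 mm high, cheeks up to 246 mm) stand 200 mm from the origin along its +x; the arm reaches from the post along -x, so the fork's open end and tips point along the stand's -x, towards the robot
- fork_seat (a point): midpoint of the fork's two V-shaped seats, where the bar's axis comes to lie; moves with the arm, 240 mm high when empty. x back along the prongs, y across. Prongs 10 mm thick at y = +-48 mm; V 40 mm wide; tips (26 mm ahead) reach 15 mm above this point; cross bar 90 mm behind. Bring the basket in from the tips' side, bar along y just above the tips, sleeve between the prongs, then lower
- balance_arm (a joint): hinge of the spring arm, rad: 0 = empty, raised on its upper stop; grows as the fork sinks. Hinge 200 mm from the seats. It starts to sink at about 1.5 N of load and sinks 10 mm (0.051 rad) per newton more: 0.10 to 0.18 rad (20 to 36 mm) under the hung basket. Damped; swings back up if unloaded
- half_kilo: bystander: metal weight with a knob, 42 mm across, 53 mm high, between pile and stand. Origin: centre of the underside
- follower_a: bystander: white follower disc, 101 mm across, 13 mm thick, near the robot. Origin: centre of the underside
- follower_b: bystander: second white follower disc, lying on the first. Origin: centre of the underside
- sample_cup: bystander: small white cup with a red lid, 50 mm across, 46 mm high, near the robot. Origin: centre of the underside
Not all that is in view belongs to the job. What is shaped like the basket_middle but green is not meant.

How it is judged:
On the way, in this order (a step that is already met when the one before it is completed fails the run):
1. the top basket is lifted clear of the pile (z of basket_top in the frame of basket_middle above 0.075 m and distance of each of basket_bottom, basket_middle from where it was at the start of the episode below 0.02 m and angle between each of basket_bottom, basket_middle's own z axis and vertical below 0.06 rad), for 0.1 s.
2. still held, the basket's bar lies in the fork and the arm has sunk under the weight and is at rest (distance between basket_top_grip and fork_seat below 0.02 m and angle between the y axis of basket_top and the y axis of fork_seat, either way round below 0.15 rad and value of joint balance_arm above 0.06 rad and velocity of joint balance_arm between -0.05 and 0.05 rad/s and contact force between the fingers and basket_top above 0.3 N), for 0.3 s.
At the end, for the whole second after the job is handed in: Basket hangs freely in both prongs (grip within 20 mm of the seat point, bar parallel within 0.15 rad, tilt under 0.15 rad), arm sunk over 0.06 rad and at rest (0.05 rad/s, 0.03 m/s). Other baskets upright within 20 mm of their start, bystanders within 30 mm (distance between basket_top_grip and fork_seat below 0.02 m and angle between the y axis of basket_top and the y axis of fork_seat, either way round below 0.15 rad and value of joint balance_arm above 0.06 rad and velocity of joint balance_arm between -0.05 and 0.05 rad/s and contact force between basket_top and balance_arm above 1.5 N and angle between basket_top's own z axis and vertical below 0.15 rad and height (world z) of basket_top above 0.01 m and linear speed of basket_top below 0.03 m/s and distance of each of basket_bottom, basket_middle from where it was at the start of the episode below 0.02 m and angle between each of basket_bottom, basket_middle's own z axis and vertical below 0.06 rad and distance of each of half_kilo, follower_a, follower_b, sample_cup from where it was at the start of the episode below 0.03 m); the robot touches nothing.
It fails at once if the basket is dropped into the arm: the arm sinks faster than 0.8 rad/s (0.16 m/s at the fork) (velocity of joint balance_arm above 0.8 rad/s).
It also fails if it takes over 58 s, if anything falls off the work surface, if the arm or the gripper's body presses on something with over 40 N, if the wrist force passes 120 N, or if a joint passes its speed limit or range.

ROBOT

A 6-joint arm with a two-finger parallel gripper is mounted at the origin on a cart in front of the work surface, level with it; the furniture and walls round the work are solid. World frame = base frame: x ahead of the robot, y to its left, z up, the work surface at z = 0. Lengths are in m, angles in rad, forces in N, time in s.
With the tool pointing down it reaches from about 0.375 to 0.925 m from the base axis. Payload 5.7 kg.
Tool frame: the origin (TCP) lies midway between the tips of the shut fingers; the grasp point (between the pads) lies 19 mm behind it (r.tcp_to_grasp is the distance from the TCP to the grasp point, in m); z points along the fingers, y is the direction in which the jaws open and shut (so a half turn about z gives the same grasp; the last joint's range is limited). The gripper opens to 85 mm and grips with 20 to 120 N. Pads are 22 mm wide; open, the fingers measure 114 mm over their backs; the gripper's body (76 mm by 85 mm) begins 54 mm behind the grasp point. The pads swing forward as they close: fully open they stand 13 mm farther back than shut.
Start: joints at [1.05, 0.359, 1.51, -0, 1.272, -0.115], TCP at [0.237, 0.551, 0.231] pointing down, gripper open.
Joint ranges: [-2.97, 2.97], [-1.01, 2.36], [0.21, 2.38], [-0.96, 4.11], [0.2, 2.71], [-2.98, 2.98]. Speed limits (rad/s): [2.39, 2.39, 3.14, 3.14, 3.14, 3.14].

INTERFACE

Orientations are given as a rotation vector (axis times angle).
In Python, from station import r gives the robot as it stands.
- The arm moves only by the shell command python3 -m crank 'ROWS' [FORCE]. ROWS is JSON, a list of rows, each a list of 3 entries, a list of its own where there are three numbers: the shift along the tool's x, y, z as a fraction of full scale, then the turn, a rotation vector about the tool's x, y, z as a fraction of full scale, then the opening, from 0 (shut) to 1 (fully open). In form: [[[x, y, z], [ax, ay, az], fingers], ...]. A call has 1 to 10 rows; each row shifts and turns the commanded pose from where the row before left it, along the tool's axes as they then stand; what a row does not reach is not made up. Full scale, the value 1, is 3 cm for a shift and 5 degrees for a turn. A row lasts 1/10 s, in which the tool goes at most 50 mm and 8.59 degrees, less where a joint would pass 70% of its speed; a pose out of reach is approached as far as the arm can. A call with a number of a shift or a turn outside -1 to 1 is refused whole. A call with a gripper value outside its range is refused whole. The fingers move at their own pace and stop on an object; FORCE is the grip in N (left out, the last holds). Time passes only in rows, so rows that do not move let the fingers close. It gives the time, the measured TCP pose, the force and the opening at its end, in the units of the state.
- r.state(): the state, without advancing time (a new reading comes with each control period).
- r.capture(name): name is "scene" or "top"; returns (picture, depth): 480x640x3 uint8, blue, green, red; 480x640 float32, m along the optical axis (not along the pixel's ray), 0 where there is no reading.
- r.camera_info(name): a dict with "K" (3x3 intrinsics, pixels), "rvec" (rotation vector, rad) and "tvec" (3), from world to camera coordinates, as OpenCV has them. Camera axes: x right, y down, z forward; pixel columns grow to the right and rows downward; lengths in m; the calibration is good to about 2 mm. A picture is of the moment at which its call begins. camera_info takes no time and is no camera call.
- r.job_done(): hands the job in, once; it reports no verdict.
Trained networks look in the newest picture that a camera, given by its name, has taken for a name from the list of things; names that differ only in an ending like _2 or _b are one class to them, and where a whole thing is asked for, a point or a joint stands for the part that bears it (a point fixed in the world has none). Each returns a list of dicts, best first, with "conf" (0 to 1); they miss things now and then, are a little off and sometimes report something else, mostly with a low value. They report only what shows in the picture. A call takes as long as a camera call. They do not tell look-alikes from the thing itself.
- r.masks_of(query, camera): "mask" (480x640 bool, what is visible of it) and "bbox" ([centre column, centre row, width, height] in pixels, round what is visible of it).
The state is a dict: "time_s": time; "joint_positions": joint angles; "qvel": joint speeds; "joint_torque": joint torques, N m; "tool_pos": TCP position; "eef_rot": TCP orientation; "wrist_force": force on the tool from outside, world axes, zero at the start; "torque": the same for the moment, N m; "opening": opening from 0.0 (shut) to 1.0 (fully open).
Only numpy, scipy, OpenCV 4.12 (cv2) and the standard library are available. Lean on these libraries where they do the work, as an engineer would, in place of code of your own. Each camera call takes 0.05 s, during which the arm holds its last target. There are 200 camera calls.

## Working session

There is one attempt and no reset: what is moved stays moved. The work goes in short steps, Python scripts to look and compute and a shell command to move; the robot and the scene stay as the last step left them, time stands still between calls to the robot, and variables do not carry over. Pictures are saved under pics/ and viewed, about 8 in all and at most 12, crops included, and the job is handed in when it is done.

```bash
ls; mkdir -p pics; cat > h.py <<'E'
from station import r
import numpy as np, cv2
from scipy.spatial.transform import Rotation as R
def cam(n):
    i=r.camera_info(n); return np.array(i["K"]),R.from_rotvec(np.ravel(i["rvec"])).as_matrix(),np.ravel(i["tvec"])
def cloud(n,d):
    K,Rm,t=cam(n); v,u=np.mgrid[:480,:640]
    p=np.stack([(u-K[0,2])/K[0,0]*d,(v-K[1,2])/K[1,1]*d,d],-1)
    w=(p-t)@Rm; w[d==0]=np.nan; return w
E
python3 - <<'E'
from h import *
ims=[]
for n in("scene","top"):
    im,d=r.capture(n); np.savez(f"{n}.npz",im=im,w=cloud(n,d)); ims.append(im)
    K,Rm,t=cam(n); print(n,K[0,0],-Rm.T@t, Rm[2])
    for q in("basket_top","basket_top_grip","basket_middle","fork_seat","stand","half_kilo","follower_a","sample_cup"):
        for m in r.masks_of(q,n): 
            w=cloud(n,d)[m["mask"]]; print(q,round(m["conf"],2),np.round(m["bbox"]),np.round(np.nanmedian(w,0),3),np.round(np.nanmax(w[:,2]),3))
cv2.imwrite("pics/a.png",ims[0]);cv2.imwrite("pics/b.png",ims[1])
print(r.state())
E
```

```text
pics
scene 532.6578561124537 [ 0.09170193 -0.73495492  0.81626986] [ 0.41859905  0.68336613 -0.59815179]
basket_top 0.59 [381. 293.  83.  93.] [ 0.551 -0.154  0.114] 0.223
basket_top_grip 0.57 [379. 294.  81.  95.] [ 0.551 -0.155  0.114] 0.223
basket_middle 0.66 [385. 334.  95.  40.] [ 0.521 -0.229  0.092] 0.105
basket_middle 0.61 [491. 302.  98.  63.] [ 0.82  -0.22   0.044] 0.073
fork_seat 0.62 [327. 161.  96.  50.] [0.664 0.18  0.233] 0.259
stand 0.89 [335. 189. 119. 111.] [0.758 0.18  0.14 ] 0.259
half_kilo 0.62 [324. 293.  19.  26.] [ 0.531 -0.008  0.029] 0.054
follower_a 0.93 [198. 267.  42.  35.] [0.329 0.229 0.024] 0.03
follower_a 0.76 [202. 277.  43.  23.] [0.325 0.189 0.009] 0.015
sample_cup 0.69 [253. 308.  27.  32.] [0.379 0.024 0.042] 0.049
top 576.9931421126921 [0.29573733 0.02592492 1.66937414] [ 0.1790929  -0.00753544 -0.98380331]
basket_top 0.9 [394. 238.  62.  52.] [ 0.548 -0.179  0.108] 0.229
basket_top_grip 0.72 [394. 241.  66.  59.] [ 0.548 -0.178  0.109] 0.229
basket_top_grip 0.2 [263. 319.  12.  26.] [0.347 0.184 0.013] 0.024
basket_middle 0.71 [402. 161.  65.  
[... 510 characters left out ...]
18.  16.] [0.384 0.035 0.046] 0.057
{'time_s': 0.9, 'joint_positions': array([ 1.04991616e+00,  3.58747493e-01,  1.51037620e+00,  3.59849085e-05,
        1.27248623e+00, -1.15067153e-01]), 'qvel': array([ 0.00058258,  0.00043173,  0.00046565, -0.00023327, -0.0013146 ,
       -0.00053347]), 'joint_torque': array([-5.50002915e-04, -5.27585936e+01, -2.79045403e+01, -3.20799036e-04,
        1.65076432e-03,  1.15413300e-05]), 'tool_pos': array([0.23683266, 0.55127202, 0.23130715]), 'eef_rot': array([-6.33093113e-01, -3.07710226e+00,  8.87072445e-06]), 'wrist_force': array([0.17828513, 0.4244861 , 0.22574146]), 'torque': array([ 0.04124063,  0.01120254, -0.00813244]), 'opening': 1.000048891224951}
```

```bash
python3 - <<'E'
from h import *
A=np.load("scene.npz");B=np.load("top.npz")
a=cv2.resize(A["im"][110:400,150:570],None,fx=1.6,fy=1.6); b=cv2.resize(B["im"][120:360,220:470],None,fx=2.3,fy=2.3,interpolation=cv2.INTER_CUBIC)
cv2.imwrite("pics/a1.png",a);cv2.imwrite("pics/b1.png",b)
for n,D in(("scene",A),("top",B)):
    w=D["w"];
    # bar/sleeve
    m=(w[...,2]>0.195)&(w[...,2]<0.24)&(abs(w[...,0]-.55)<.12)&(abs(w[...,1]+.18)<.12)
    p=w[m];print(n,"bar",len(p),p.min(0).round(3),p.max(0).round(3),np.median(p,0).round(3))
    for c in (p,):
        q=c[:,:2]-c[:,:2].mean(0);u,s,v=np.linalg.svd(q);print(v[0],s, c.mean(0).round(4), (np.ptp(q@v[0])))
    s=p[np.linalg.norm(p[:,:2]-np.median(p[:,:2],0),axis=1)<.05]
    # fork
    m=(w[...,2]>0.215)&(w[...,2]<0.275)&(abs(w[...,0]-.72)<.2)&(abs(w[...,1]-.18)<.12)
    p=w[m];print(n,"fork",len(p),p.min(0).round(3),p.max(0).round(3))
    for x in np.arange(.58,.84,.01):
        k=p[abs(p[:,0]-x)<.005]
        if len(k): 
            h=[k[k[:,1]>.18],k[k[:,1]<=.18]]
            print(round(x,2),[ (len(g),g[:,1].mean().round(3),g[:,1].min().round(3),g[:,1].max().round(3),np.percentile(g[:,2],90).round(3)) for g in h if len(g)])
E
```

```text
scene bar 472 [ 0.538 -0.245  0.195] [ 0.558 -0.103  0.223] [ 0.545 -0.183  0.216]
[ 0.05456547 -0.99851019] [0.8413866  0.07093088] [ 0.5449 -0.1813  0.2146] 0.14204835920439726
scene fork 1277 [0.54  0.096 0.215] [0.798 0.224 0.259]
0.58 [(28, np.float64(0.202), np.float64(0.198), np.float64(0.208), np.float64(0.244)), (22, np.float64(0.102), np.float64(0.099), np.float64(0.107), np.float64(0.24))]
0.59 [(21, np.float64(0.204), np.float64(0.2), np.float64(0.207), np.float64(0.248)), (25, np.float64(0.105), np.float64(0.101), np.float64(0.111), np.float64(0.238))]
0.6 [(18, np.float64(0.204), np.float64(0.2), np.float64(0.206), np.float64(0.242)), (27, np.float64(0.108), np.float64(0.105), np.float64(0.113), np.float64(0.246))]
0.61 [(16, np.float64(0.206), np.float64(0.202), np.float64(0.211), np.float64(0.238)), (19, np.float64(0.109), np.float64(0.105), np.float64(0.113), np.float64(0.249))]
0.62 [(16, np.float64(0.208), np.float64(0.205), np.float64(0.214), np.float64(0.237)), (20, np.float64(0.11), np.float64(0.106), np.float64(0.114), np.float64(0.242))]
0.63 [(14, np.float64(
[... 6324 characters left out ...]
(0.18), np.float64(0.244))]
0.77 [(66, np.float64(0.202), np.float64(0.181), np.float64(0.225), np.float64(0.247)), (27, np.float64(0.17), np.float64(0.159), np.float64(0.179), np.float64(0.246))]
0.78 [(58, np.float64(0.201), np.float64(0.181), np.float64(0.225), np.float64(0.247)), (33, np.float64(0.17), np.float64(0.16), np.float64(0.179), np.float64(0.247))]
0.79 [(32, np.float64(0.199), np.float64(0.181), np.float64(0.222), np.float64(0.241)), (18, np.float64(0.172), np.float64(0.162), np.float64(0.179), np.float64(0.246))]
0.8 [(2, np.float64(0.189), np.float64(0.183), np.float64(0.196), np.float64(0.228)), (5, np.float64(0.174), np.float64(0.171), np.float64(0.18), np.float64(0.246))]
```

View pics/a1.png

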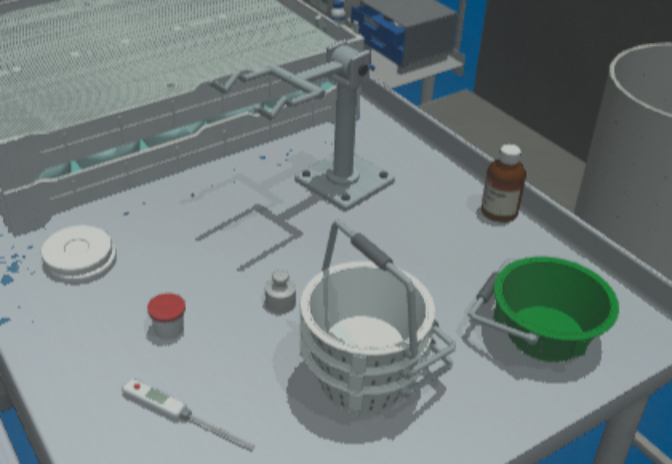

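View pics/b1.png

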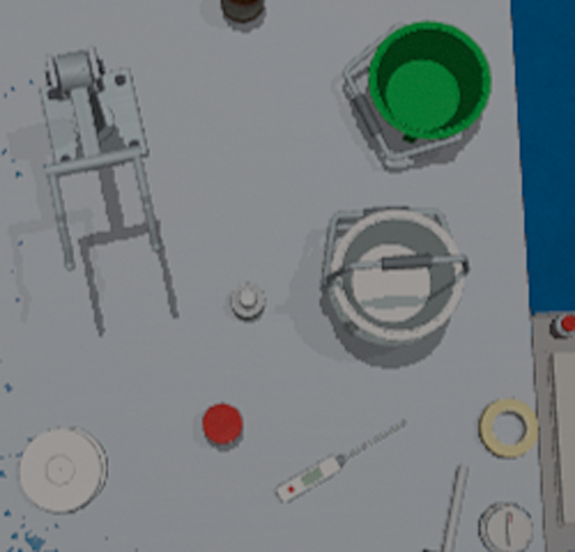

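The candidates are the white pile at scene pixel (380,293) and the green basket at (491,302). The job wants the white pile: it is three nested baskets with an upright handle and a grey sleeve at about (383,266). The green one is a single decoy. The enlarged crops confirm this.

The bar is at about (0.547, -0.174, 0.214) with yaw about 3°. The fork's yaw is about 11°, and its seat is near (0.577, 0.151). First move: lift and turn.

```bash
cat > go.py <<'E'
import sys; from h import *
def go(x,y,z,yaw):
    s=r.state(); p=np.array(s["tool_pos"]); Rm=R.from_rotvec(s["eef_rot"])
    yw=np.deg2rad(yaw); ty=np.array([np.cos(yw),np.sin(yw),0]); tz=np.array([0,0,-1.]); T=R.from_matrix(np.stack([np.cross(ty,tz),ty,tz],1))
    print("t",round(s["time_s"],2),"tcp",p.round(4),"yaw",np.degrees(np.arctan2(*Rm.as_matrix()[[1,0],1])).round(2),"F",np.round(s["wrist_force"],2),"open",round(s["opening"],3))
    d=np.array([x,y,z])-p
    print("shift/0.03 now-axes",(Rm.inv().apply(d)/.03).round(3),"target-axes",(T.inv().apply(d)/.03).round(3),"turn/5deg",(np.degrees((Rm.inv()*T).as_rotvec())/5).round(3))
if __name__=="__main__": go(*map(float,sys.argv[1:5]))
E
python3 -m crank '[[[0,0,-0.9],[0,0,1],1],[[0,0,-0.9],[0,0,1],1],[[0,0,-0.9],[0,0,1],1],[[0,0,-0.9],[0,0,1],1],[[0,0,-0.9],[0,0,1],1],[[0,0,0],[0,0,1],1],[[0,0,0],[0,0,1],1],[[0,0,0],[0,0,1],1],[[0,0,0],[0,0,1],1],[[0,0,0],[0,0,1],1]]' 40
python3 -m crank '[[[0,0,0],[0,0,1],1],[[0,0,0],[0,0,1],1],[[0,0,0],[0,0,0.8],1],[[0,0,0],[0,0,0],1]]'
python3 go.py .547 -.174 .34 2.9
python3 - <<'E'
from h import *
yaw=.19;c=np.array([.577,.151])
ex=np.array([np.cos(yaw),np.sin(yaw)]);ey=np.array([-ex[1],ex[0]])
for n in("scene","top"):
    w=np.load(n+".npz")["w"].reshape(-1,3);w=w[(w[:,2]>.215)&(w[:,2]<.275)]
    q=w[:,:2]-c;a=q@ex;b=q@ey
    for s in(1,-1):
        k=(abs(b-.048*s)<.02)&(a>-.04)&(a<.08)
        f=np.polyfit(a[k],b[k],1);print(n,s,"prong",f.round(4))
        for lo in np.arange(-.035,.03,.005):
            m=k&(a>=lo)&(a<lo+.005)
            if m.any():print("  %.4f n%d z %.3f %.3f"%(lo+.0025,m.sum(),np.median(w[m,2]),w[m,2].max()),end=";")
        print()
    k=(abs(b)<.06)&(abs(b)>.015)&(a>.07)&(a<.11)&(abs(b)<.04);print("cross a",np.median(a[k]),np.percentile(a[k],[3,97]),"slope",np.polyfit(b[k],a[k],1))
E
```

```text
time_s: 1.9
tool_pos: [0.2368, 0.5512, 0.3662]
eef_rot: [1.879, 2.518, -0.0]
wrist_force: [-0.2, -0.3, -0.6]
opening: 0.997
time_s: 2.3
tool_pos: [0.2368, 0.5512, 0.3662]
eef_rot: [2.168, 2.273, -0.0]
wrist_force: [0.5, 0.6, 0.0]
opening: 1.001
t 2.3 tcp [0.2368 0.5512 0.3662] yaw 2.72 F [0.46 0.56 0.03] open 1.001
shift/0.03 now-axes [-24.637   9.182   0.878] target-axes [-24.666   9.104   0.875] turn/5deg [-0.001  0.002 -0.036]
scene 1 prong [0.0085 0.0482]
  -0.0275 n10 z 0.252 0.259;  -0.0225 n10 z 0.251 0.255;  -0.0175 n12 z 0.244 0.254;  -0.0125 n9 z 0.241 0.249;  -0.0075 n9 z 0.237 0.241;  -0.0025 n11 z 0.232 0.238;  0.0025 n10 z 0.234 0.238;  0.0075 n12 z 0.237 0.242;  0.0125 n12 z 0.239 0.245;  0.0175 n12 z 0.243 0.247;  0.0225 n12 z 0.246 0.251;  0.0275 n10 z 0.242 0.248;
scene -1 prong [ 0.0018 -0.0477]
  -0.0275 n9 z 0.252 0.255;  -0.0225 n11 z 0.252 0.255;  -0.0175 n13 z 0.248 0.253;  -0.0125 n7 z 0.240 0.247;  -0.0075 n11 z 0.237 0.244;  -0.0025 n9 z 0.232 0.238;  0.0025 n12 z 0.231 0.238;  0.0075 n13 z 0.237 0.240;  0.0125 n14 z 0.239 0.246;  0.0175 n13 z 0.243 0.249; 
[... 219 characters left out ...]
  -0.0175 n7 z 0.252 0.258;  -0.0125 n6 z 0.248 0.257;  -0.0075 n6 z 0.244 0.251;  -0.0025 n7 z 0.240 0.241;  0.0025 n7 z 0.235 0.241;  0.0075 n9 z 0.238 0.246;  0.0125 n9 z 0.245 0.250;  0.0175 n10 z 0.248 0.253;  0.0225 n9 z 0.252 0.258;  0.0275 n6 z 0.248 0.253;
top -1 prong [ 0.0077 -0.0463]
  -0.0275 n2 z 0.254 0.256;  -0.0225 n8 z 0.257 0.262;  -0.0175 n7 z 0.255 0.257;  -0.0125 n5 z 0.249 0.255;  -0.0075 n6 z 0.241 0.252;  -0.0025 n7 z 0.240 0.243;  0.0025 n7 z 0.236 0.241;  0.0075 n8 z 0.239 0.244;  0.0125 n8 z 0.241 0.245;  0.0175 n10 z 0.244 0.249;  0.0225 n8 z 0.249 0.254;  0.0275 n9 z 0.251 0.256;
cross a 0.09002362826877094 [0.08408635 0.09872254] slope [-0.00957988  0.0907759 ]
```

```bash
python3 -m crank '[[[-0.5,0.18,0],[0,0,0],1],[[-0.97,0.36,0],[0,0,0],1],[[-0.97,0.36,0],[0,0,0],1],[[-0.97,0.36,0],[0,0,0],1],[[-0.97,0.36,0],[0,0,0],1],[[-0.97,0.36,0],[0,0,0],1],[[-0.97,0.36,0],[0,0,0],1],[[-0.97,0.36,0],[0,0,0],1],[[-0.97,0.36,0],[0,0,0],1],[[-0.97,0.36,0],[0,0,0],1]]'
python3 -m crank '[[[-0.97,0.36,0],[0,0,0],1],[[-0.97,0.36,0],[0,0,0],1],[[-0.97,0.36,0],[0,0,0],1],[[-0.97,0.36,0],[0,0,0],1],[[-0.97,0.36,0],[0,0,0],1],[[-0.97,0.36,0],[0,0,0],1],[[-0.97,0.36,0],[0,0,0],1],[[-0.97,0.36,0],[0,0,0],1],[[-0.97,0.36,0],[0,0,0],1],[[-0.97,0.36,0],[0,0,0],1]]'
python3 -m crank '[[[-0.97,0.36,0],[0,0,0],1],[[-0.97,0.36,0],[0,0,0],1],[[-0.97,0.36,0],[0,0,0],1],[[-0.97,0.36,0],[0,0,0],1],[[-0.97,0.36,0],[0,0,0],1],[[-0.5,0.18,0.3],[0,0,0],1],[[0,0,0],[0,0,0],1]]'
python3 go.py .547 -.174 .195 2.9
python3 - <<'E'
from h import *
im,d=r.capture("scene");w=cloud("scene",d)
m=(w[...,2]>0.2)&(w[...,2]<0.235)&(abs(w[...,0]-.55)<.03)&(abs(w[...,1]+.174)<.09)
p=w[m];print(p.min(0),p.max(0),np.polyfit(p[:,1]+.174,p[:,0],1), R.from_rotvec(r.state()["eef_rot"]).as_matrix()[:,2])
b=im.copy(); cv2.imwrite("pics/c.png",cv2.resize(im[160:400,260:500],None,fx=2.3,fy=2.3))
# sleeve: dark pixels among p
c=im[m].mean(1);k=c<100;print(k.sum(),p[k].min(0),p[k].max(0),np.median(p[k],0))
E
```

```text
time_s: 3.3
tool_pos: [0.3527, 0.2775, 0.3664]
eef_rot: [2.165, 2.275, 0.0]
wrist_force: [0.3, -0.3, 0.3]
opening: 0.996
time_s: 4.3
tool_pos: [0.474, -0.0078, 0.3664]
eef_rot: [2.166, 2.275, -0.0]
wrist_force: [0.1, -0.0, -0.2]
opening: 0.998
time_s: 5.0
tool_pos: [0.5407, -0.165, 0.3554]
eef_rot: [-2.168, -2.271, 0.002]
wrist_force: [-0.0, 0.6, -1.2]
opening: 1.0
t 5.0 tcp [ 0.5407 -0.165   0.3554] yaw 2.66 F [-0.05  0.56 -1.18] open 1.0
shift/0.03 now-axes [-0.313  0.209  5.346] target-axes [-0.31   0.194  5.347] turn/5deg [-0.03  -0.008 -0.047]
[ 0.5374263  -0.24534433  0.2000019 ] [ 0.55623701 -0.10595566  0.2232586 ] [-0.05480375  0.54443775] [-0.00265612  0.00139626 -0.9999955 ]
218 [ 0.53796917 -0.24361072  0.2000019 ] [ 0.55353463 -0.10595566  0.22243386] [ 0.54246504 -0.17398381  0.21686265]
```

View pics/c.png

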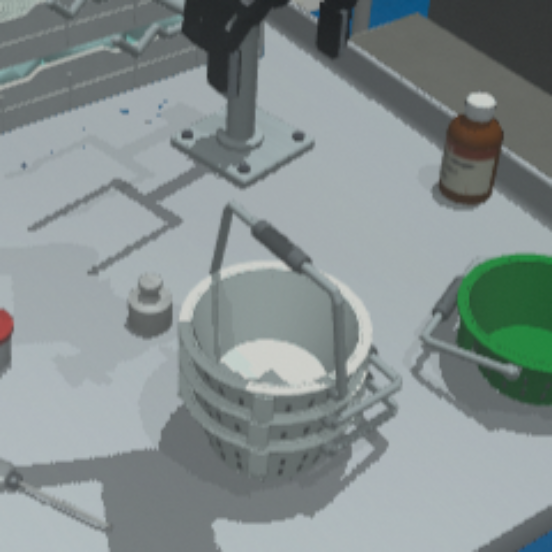

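The crop shows the sleeve at about (280,245), clear of everything, with the gripper above it. Descending and closing.

```bash
python3 -m crank '[[[-0.15,0.1,0.85],[0,0,-0.04],1],[[-0.16,0.1,0.85],[0,0,0],1],[[0,0,0.9],[0,0,0],1],[[0,0,0.9],[0,0,0],1],[[0,0,0.9],[0,0,0],1],[[0,0,0.6],[0,0,0],1],[[0,0,0.35],[0,0,0],1],[[0,0,0],[0,0,0],1],[[0,0,0],[0,0,0],1]]' 50
python3 go.py .547 -.174 .195 3
```

```text
time_s: 5.95
tool_pos: [0.5482, -0.172, 0.1977]
eef_rot: [2.162, 2.278, 0.001]
wrist_force: [0.2, -0.4, 0.5]
opening: 1.003
t 5.95 tcp [ 0.5482 -0.172   0.1977] yaw 2.99 F [ 0.21 -0.36  0.52] open 1.003
shift/0.03 now-axes [-0.066 -0.044  0.089] target-axes [-0.066 -0.044  0.089] turn/5deg [ 0.01   0.005 -0.002]
```

```bash
python3 -m crank '[[[0,0,0],[0,0,0],0],[[0,0,0],[0,0,0],0],[[0,0,0],[0,0,0],0],[[0,0,0],[0,0,0],0],[[0,0,0],[0,0,0],0],[[0,0,0],[0,0,0],0],[[0,0,0],[0,0,0],0],[[0,0,0],[0,0,0],0]]' 50
python3 go.py .547 -.174 .195 3
```

```text
time_s: 6.75
tool_pos: [0.5487, -0.1725, 0.1972]
eef_rot: [2.163, 2.277, 0.001]
wrist_force: [3.1, 1.2, 1.6]
opening: 0.174
t 6.75 tcp [ 0.5487 -0.1725  0.1972] yaw 2.95 F [3.06 1.23 1.57] open 0.174
shift/0.03 now-axes [-0.048 -0.059  0.072] target-axes [-0.048 -0.058  0.072] turn/5deg [ 0.016  0.005 -0.011]
```

```bash
python3 -m crank '[[[0,0,-0.2],[0,0,0],0],[[0,0,-0.3],[0,0,0],0],[[0,0,-0.4],[0,0,0],0],[[0,0,-0.4],[0,0,0],0],[[0,0,-0.4],[0,0,0],0],[[0,0,-0.4],[0,0,0],0],[[0,0,-0.4],[0,0,0],0],[[0,0,-0.3],[0,0,0],0],[[0,0,-0.2],[0,0,0],0],[[0,0,0],[0,0,0],0]]'
python3 go.py .47 .131 .27 11.2
python3 - <<'E'
from h import *
im,d=r.capture("scene");cv2.imwrite("pics/d.png",cv2.resize(im[120:400,200:500],None,fx=2,fy=2))
E
```

```text
time_s: 7.75
tool_pos: [0.5485, -0.1726, 0.2879]
eef_rot: [2.162, 2.277, 0.001]
wrist_force: [-0.2, 0.5, -4.9]
opening: 0.167
t 7.75 tcp [ 0.5485 -0.1726  0.2879] yaw 2.95 F [-0.25  0.47 -4.93] open 0.167
shift/0.03 now-axes [10.241 -2.092  0.583] target-axes [10.434 -0.6    0.595] turn/5deg [ 0.016  0.011 -1.65 ]
```

View pics/d.png

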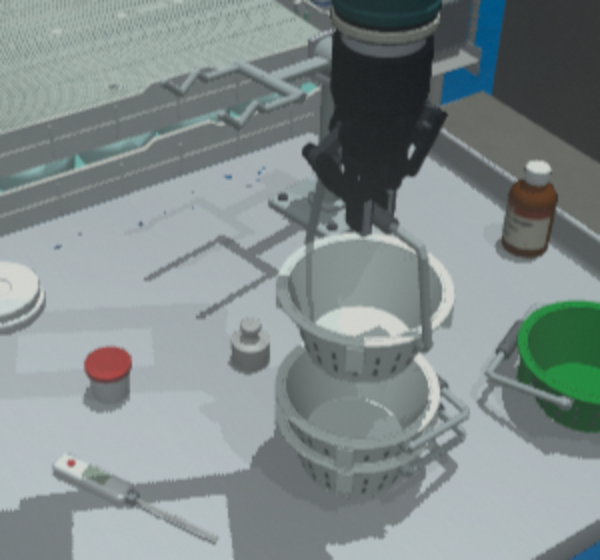

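The top basket hangs from the gripper at about (365,300), clear of the two baskets left nested at (355,420). Carrying it to the tips' side of the fork.

```bash
python3 -m crank '[[[0.4,-0.08,0],[0,0,0],0],[[0.7,-0.14,0],[0,0,0],0],[[0.9,-0.18,0],[0,0,0],0],[[0.9,-0.18,0],[0,0,0],0],[[0.9,-0.18,0],[0,0,0],0],[[0.9,-0.18,0],[0,0,0],0],[[0.9,-0.18,0],[0,0,0],0],[[0.9,-0.18,0],[0,0,0],0],[[0.9,-0.18,0],[0,0,0],0],[[0.9,-0.18,0],[0,0,0],0]]'
python3 -m crank '[[[0.9,-0.18,0],[0,0,0],0],[[0.7,-0.14,0],[0,0,0],0],[[0.4,-0.08,0],[0,0,-0.2],0],[[0,0,0],[0,0,-0.4],0],[[0,0,0],[0,0,-0.4],0],[[0,0,0],[0,0,-0.4],0],[[0,0,0],[0,0,-0.25],0],[[0,0,0],[0,0,0],0],[[0,0,0],[0,0,0],0]]'
python3 go.py .47 .131 .27 11.2
python3 - <<'E'
from h import *
for n in("scene","top"):
    im,d=r.capture(n);w=cloud(n,d)
    if n=="scene":cv2.imwrite("pics/e.png",cv2.resize(im[80:360,180:480],None,fx=2,fy=2))
    m=(w[...,2]>0.278)&(w[...,2]<.315)&(abs(w[...,0]-.47)<.04)&(abs(w[...,1]-.131)<.09)&(im.max(-1)>70)
    p=w[m];
    if len(p):print(n,len(p),p.min(0),p.max(0),np.polyfit(p[:,1]-.131,p[:,0],1))
E
```

```text
time_s: 8.8
tool_pos: [0.4838, 0.0755, 0.2861]
eef_rot: [-2.162, -2.277, 0.001]
wrist_force: [-0.0, 0.4, -4.2]
opening: 0.172
time_s: 9.7
tool_pos: [0.4702, 0.1329, 0.2866]
eef_rot: [-1.995, -2.427, 0.001]
wrist_force: [0.1, -0.2, -4.4]
opening: 0.171
t 9.7 tcp [0.4702 0.1329 0.2866] yaw 11.17 F [ 0.14 -0.18 -4.44] open 0.171
shift/0.03 now-axes [-0.063 -0.017  0.554] target-axes [-0.063 -0.018  0.554] turn/5deg [-0.005  0.001 -0.007]
scene 256 [0.44673965 0.05791331 0.27803465] [0.49098501 0.2034612  0.3147285 ] [-0.21231676  0.46468951]
top 61 [0.45205253 0.06087552 0.27923779] [0.48517692 0.20098059 0.31078478] [-0.19566408  0.46864607]
```

View pics/e.png

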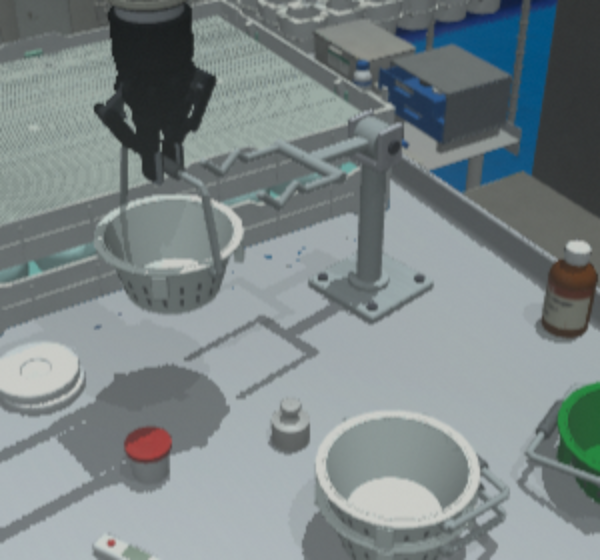

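```bash
python3 -m crank '[[[0,0,0.3],[0,0,0],0],[[0,0,0.4],[0,0,0],0],[[0,0,0.25],[0,0,0],0],[[0,0,0],[0,0,0],0]]'
python3 go.py .577 .152 .258 11.2
```

```text
time_s: 10.2
tool_pos: [0.4689, 0.1328, 0.2563]
eef_rot: [-1.992, -2.426, 0.005]
wrist_force: [0.5, -0.1, -3.3]
opening: 0.166
t 10.2 tcp [0.4689 0.1328 0.2563] yaw 11.2 F [ 0.49 -0.06 -3.27] open 0.166
shift/0.03 now-axes [-0.073  3.66  -0.071] target-axes [-0.074  3.66  -0.056] turn/5deg [-0.046 -0.002 -0.001]
```

```bash
python3 -m crank '[[[0,0.2,0],[0,0,0],0],[[-0.02,0.5,-0.05],[0,0,0],0],[[-0.02,0.6,0],[0,0,0],0],[[-0.02,0.6,0],[0,0,0],0],[[0,0.6,0],[0,0,0],0],[[0,0.6,0],[0,0,0],0],[[0,0.4,0],[0,0,0],0],[[0,0.16,0],[0,0,0],0],[[0,0,0],[0,0,0],0],[[0,0,0],[0,0,0],0]]'
python3 go.py .577 .152 .194 11.2
python3 - <<'E'
from h import *
for n in("scene","top"):
    im,d=r.capture(n)
    if n=="scene":cv2.imwrite("pics/f.png",cv2.resize(im[80:300,200:440],None,fx=2.5,fy=2.5))
E
```

```text
time_s: 11.2
tool_pos: [0.5775, 0.1525, 0.2596]
eef_rot: [-1.994, -2.427, 0.002]
wrist_force: [-0.2, 0.1, -5.4]
opening: 0.165
t 11.2 tcp [0.5775 0.1525 0.2596] yaw 11.2 F [-0.24  0.07 -5.37] open 0.165
shift/0.03 now-axes [-0.013 -0.018  2.187] target-axes [-0.013 -0.021  2.187] turn/5deg [-0.015  0.     0.   ]
```

View pics/f.png

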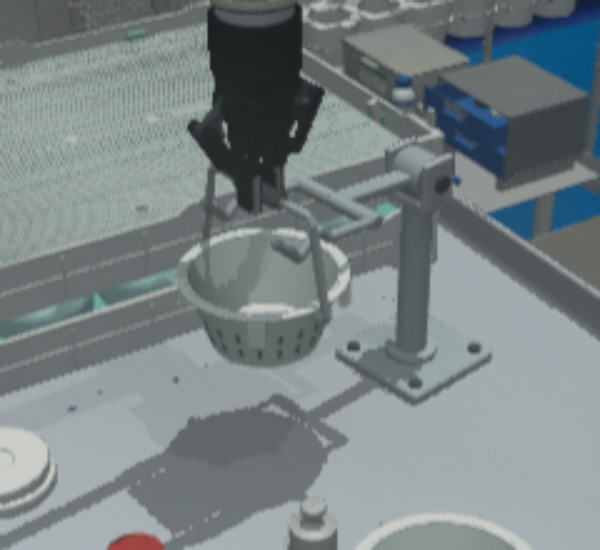

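The bar lies over the Vs and both prongs are between the legs and the sleeve (right V at about (290,245)). Lowering slowly.

```bash
python3 -m crank '[[[0,0,0.1],[0,0,0],0],[[0,0,0.15],[0,0,0],0],[[0,0,0.15],[0,0,0],0],[[0,0,0.15],[0,0,0],0],[[0,0,0.15],[0,0,0],0],[[0,0,0.15],[0,0,0],0],[[0,0,0.15],[0,0,0],0],[[0,0,0.15],[0,0,0],0],[[0,0,0.1],[0,0,0],0],[[0,0,0],[0,0,0],0]]'
python3 go.py .577 .152 .194 11.2
python3 -m crank '[[[0,0,0.1],[0,0,0],0],[[0,0,0.1],[0,0,0],0],[[0,0,0.1],[0,0,0],0],[[0,0,0.1],[0,0,0],0],[[0,0,0],[0,0,0],0],[[0,0,0],[0,0,0],0]]'
python3 go.py .577 .152 .194 11.2
```

```text
time_s: 12.3
tool_pos: [0.5787, 0.1526, 0.2222]
eef_rot: [1.994, 2.427, 0.001]
wrist_force: [0.5, -0.1, -3.3]
opening: 0.164
t 12.3 tcp [0.5787 0.1526 0.2222] yaw 11.2 F [ 0.51 -0.14 -3.28] open 0.164
shift/0.03 now-axes [-0.01  -0.062  0.939] target-axes [-0.01  -0.061  0.939] turn/5deg [ 0.006  0.002 -0.   ]
time_s: 12.9
tool_pos: [0.5786, 0.1526, 0.2104]
eef_rot: [1.994, 2.427, 0.0]
wrist_force: [1.2, 0.0, -2.4]
opening: 0.168
t 12.9 tcp [0.5786 0.1526 0.2104] yaw 11.2 F [ 1.2   0.01 -2.4 ] open 0.168
shift/0.03 now-axes [-0.01  -0.058  0.546] target-axes [-0.01  -0.058  0.546] turn/5deg [ 0.005  0.001 -0.   ]
```

```bash
python3 -m crank '[[[0,0,0.1],[0,0,0],0],[[0,0,0.1],[0,0,0],0],[[0,0,0.1],[0,0,0],0],[[0,0,0.1],[0,0,0],0],[[0,0,0.1],[0,0,0],0],[[0,0,0],[0,0,0],0],[[0,0,0],[0,0,0],0],[[0,0,0],[0,0,0],0],[[0,0,0],[0,0,0],0],[[0,0,0],[0,0,0],0]]'
python3 - <<'E'
from h import *
import time
F=[]
for n in ("scene","top")*3:
    im,d=r.capture(n);w=cloud(n,d);s=r.state();F.append(s["wrist_force"])
    if len(F)==1:cv2.imwrite("pics/g.png",cv2.resize(im[80:300,200:440],None,fx=2.5,fy=2.5))
    if len(F)<=2:
        ex=np.array([np.cos(.195),np.sin(.195)]);ey=np.array([-ex[1],ex[0]]);q=w[...,:2]-[.577,.152];a=q@ex;b=q@ey
        for side in(1,-1):
            m=(abs(b-.048*side)<.006)&(w[...,2]>.17)&(w[...,2]<.27)
            print(n,side,[(round(l,3),np.nanmedian(w[m&(a>l)&(a<l+.01)][:,2]).round(3)) for l in(-.03,-.02,0,.02,.03,.05,.07)])
print(np.mean(F,0),s["tool_pos"])
E
```

```text
time_s: 13.9
tool_pos: [0.5789, 0.1527, 0.1956]
eef_rot: [1.994, 2.427, 0.001]
wrist_force: [4.5, 1.4, 0.1]
opening: 0.166
scene 1 [(-0.03, np.float64(0.22)), (-0.02, np.float64(0.211)), (0, np.float64(0.199)), (0.02, np.float64(nan)), (0.03, np.float64(nan)), (0.05, np.float64(nan)), (0.07, np.float64(0.216))]
scene -1 [(-0.03, np.float64(0.22)), (-0.02, np.float64(0.212)), (0, np.float64(0.211)), (0.02, np.float64(0.22)), (0.03, np.float64(0.214)), (0.05, np.float64(0.214)), (0.07, np.float64(0.215))]
top 1 [(-0.03, np.float64(0.222)), (-0.02, np.float64(0.218)), (0, np.float64(0.214)), (0.02, np.float64(0.223)), (0.03, np.float64(0.217)), (0.05, np.float64(nan)), (0.07, np.float64(nan))]
top -1 [(-0.03, np.float64(nan)), (-0.02, np.float64(nan)), (0, np.float64(nan)), (0.02, np.float64(nan)), (0.03, np.float64(nan)), (0.05, np.float64(nan)), (0.07, np.float64(nan))]
[ 4.9548508   0.76293864 -0.30461839] [0.57887785 0.15268739 0.1955523 ]
  return np.nanmean(a, axis, out=out, keepdims=keepdims)
```

View pics/g.png

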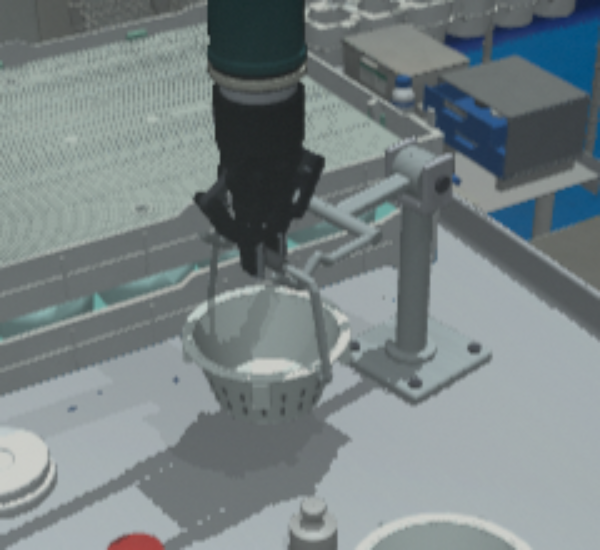

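The fork has sunk about 25 mm and Fz is about 0, but there is 5 N sideways from the front V wall. I'll ease the bar back about 3 mm before releasing.

```bash
python3 -m crank '[[[0,0.04,0],[0,0,0],0],[[0,0.04,0],[0,0,0],0],[[0,0,0],[0,0,0],0],[[0,0,0],[0,0,0],0]]'; python3 -m crank '[[[0,0.04,0],[0,0,0],0],[[0,0,0],[0,0,0],0],[[0,0,0],[0,0,0],0]]'
```

```text
time_s: 14.6
tool_pos: [0.5795, 0.1529, 0.1948]
eef_rot: [-1.993, -2.427, 0.003]
wrist_force: [-0.1, 0.3, -0.0]
opening: 0.166
time_s: 14.9
tool_pos: [0.5799, 0.153, 0.1945]
eef_rot: [-1.992, -2.426, 0.005]
wrist_force: [-5.7, -2.2, -0.7]
opening: 0.167
```

```bash
python3 -m crank '[[[0,-0.04,0],[0,0,0],0],[[0,0,0],[0,0,0],0],[[0,0,0],[0,0,0],0],[[0,0,0],[0,0,0],0],[[0,0,0],[0,0,0],0],[[0,0,0],[0,0,0],0],[[0,0,0],[0,0,0],0],[[0,0,0],[0,0,0],0]]'
```

```text
time_s: 15.7
tool_pos: [0.5799, 0.1529, 0.195]
eef_rot: [-1.993, -2.427, 0.002]
wrist_force: [-5.1, -1.9, -0.8]
opening: 0.166
```

```bash
python3 -m crank '[[[0,-0.04,0.04],[0,0,0],0],[[0,0,0.04],[0,0,0],0],[[0,0,0],[0,0,0],0],[[0,0,0],[0,0,0],0],[[0,0,0],[0,0,0],0],[[0,0,0],[0,0,0],0]]' 20
```

```text
time_s: 16.3
tool_pos: [0.5799, 0.1529, 0.193]
eef_rot: [1.994, 2.427, 0.001]
wrist_force: [-0.7, -0.0, -0.8]
opening: 0.167
```

```bash
python3 -m crank '[[[0,0,0],[0,0,0],0],[[0,0,0],[0,0,0],0],[[0,0,0],[0,0,0],0],[[0,0,0],[0,0,0],0.2],[[0,0,0],[0,0,0],0.25],[[0,0,0],[0,0,0],0.3],[[0,0,0],[0,0,0],0.4],[[0,0,0],[0,0,0],0.5],[[0,0,0],[0,0,0],0.6],[[0,0,0],[0,0,0],0.7]]'
python3 - <<'E'
from h import *
im,d=r.capture("scene");cv2.imwrite("pics/h.png",cv2.resize(im[80:300,200:440],None,fx=2.5,fy=2.5));print(r.state()["opening"],r.state()["wrist_force"])
E
```

```text
time_s: 17.3
tool_pos: [0.5795, 0.1528, 0.1929]
eef_rot: [-1.994, -2.428, 0.0]
wrist_force: [-0.2, -0.1, 0.3]
opening: 0.696
0.7015502376582542 [-0.35617133  0.09784991  0.77233928]
```

View pics/h.png

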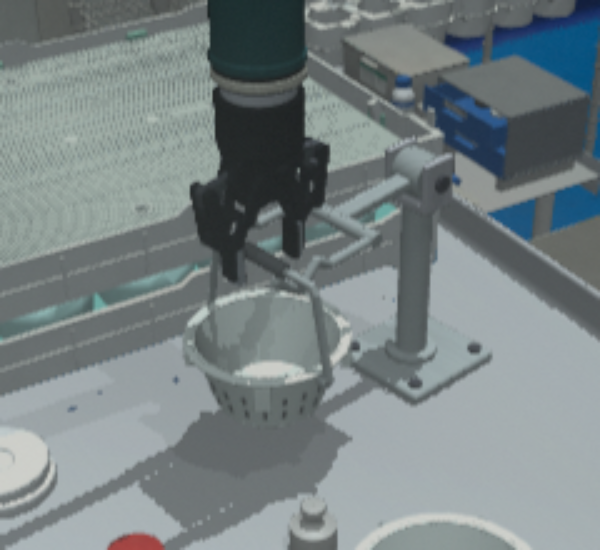

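The fingers have come off the sleeve, at about (268,262), and the basket hangs steady. Retreating straight up, then checking.

```bash
python3 -m crank '[[[0,0,-0.2],[0,0,0],0.7],[[0,0,-0.5],[0,0,0],0.7],[[0,0,-0.8],[0,0,0],0.7],[[0,0,-0.9],[0,0,0],0.7],[[0,0,-0.9],[0,0,0],0.7],[[0,0,-0.9],[0,0,0],0.7],[[0,-0.5,-0.5],[0,0,0],0.7],[[0,-0.9,0],[0,0,0],0.7],[[0,-0.9,0],[0,0,0],0.7],[[0,-0.9,0],[0,0,0],0.7]]'
python3 -m crank '[[[0,-0.9,0],[0,0,0],0.7],[[0,-0.3,0],[0,0,0],0.7],[[0,0,0],[0,0,0],0.7],[[0,0,0],[0,0,0],0.7],[[0,0,0],[0,0,0],0.7],[[0,0,0],[0,0,0],0.7],[[0,0,0],[0,0,0],0.7],[[0,0,0],[0,0,0],0.7]]'
python3 - <<'E'
from h import *
for n in("scene","top"):
    im,d=r.capture(n);w=cloud(n,d)
    if n=="scene":cv2.imwrite("pics/i.png",cv2.resize(im[80:400,150:510],None,fx=1.8,fy=1.8))
    ex=np.array([np.cos(.195),np.sin(.195)]);ey=np.array([-ex[1],ex[0]]);q=w[...,:2]-[.577,.152];a=q@ex;b=q@ey
    m=(abs(b)<.03)&(abs(a)<.03)&(w[...,2]>.19)&(w[...,2]<.27);p=w[m];print(n,"sleeve",m.sum(),"a",np.median(a[m]).round(4),"top z",p[:,2].max().round(3),"slope",np.polyfit(b[m],a[m],1)[0].round(3))
    for q_ in("half_kilo","follower_a","sample_cup","basket_middle"):
        for x in r.masks_of(q_,n):print(q_,round(x["conf"],2),np.nanmedian(w[x["mask"]],0).round(3))
E
```

```text
time_s: 18.35
tool_pos: [0.4845, 0.134, 0.3345]
eef_rot: [1.994, 2.427, 0.001]
wrist_force: [-0.4, 0.4, 0.8]
opening: 0.7
time_s: 19.15
tool_pos: [0.4504, 0.1273, 0.3337]
eef_rot: [-1.994, -2.427, 0.001]
wrist_force: [-0.4, 0.1, 0.7]
opening: 0.699
scene sleeve 145 a -0.004 top z 0.217 slope -0.033
half_kilo 0.64 [ 0.53  -0.008  0.028]
follower_a 0.9 [0.33  0.229 0.024]
follower_a 0.76 [0.331 0.188 0.009]
follower_a 0.61 [0.666 0.178 0.215]
sample_cup 0.88 [0.379 0.024 0.042]
basket_middle 0.98 [ 0.82  -0.22   0.044]
basket_middle 0.8 [ 0.568 -0.156  0.076]
  return _methods._mean(a, axis=axis, dtype=dtype,
  ret = ret.dtype.type(ret / rcount)
Traceback (most recent call last):
ValueError: zero-size array to reduction operation maximum which has no identity
```

View pics/i.png

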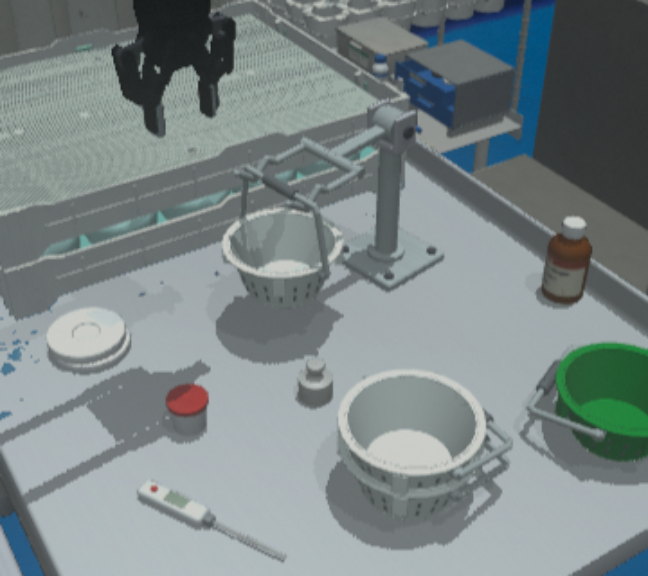

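The basket hangs level in both prongs at about (285,195). The gripper is clear, the pile is still nested and the bystanders are unmoved. Handing in.

```bash
python3 -c "
from station import r
print(r.job_done(), r.state()['time_s'])"
```

```text
the job is handed in; nothing more can be done
the job is handed in; nothing more can be done
```

The top basket now hangs by its handle across both prongs of the fork arm, and I handed the job in at about 19 s of robot time. I lifted it off the pile by the sleeve, brought it in from the tips' side and lowered it slowly. I kept hold until the arm had sunk and was still, then opened the fingers gradually and backed off.

Last checks, from the scene camera:
- **Fork:** the bar axis is at about 0.209 m, so the arm has sunk about 31 mm, or roughly 0.155 rad. The sleeve is about 4 mm from the seat along the prongs, and the bar is parallel to the fork within about 0.03 rad.
- **Other things:** the weight, the visible disc readings and the cup read within about 6 mm of where they started. The two other baskets look upright and still nested. I did not measure how far they moved, because the network's mask covers a different visible part now that the top one is gone.

Not everything went cleanly:
- **Sideways force:** up to 6 N built up from the V walls while I held the basket. I eased it to under 1 N before releasing.
- **Top-camera check:** the final cross-check from the top camera failed because the gripper blocked its view of the bar, so the final numbers rest on the scene camera alone.

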